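Lay the whetstone down on its sharpening bridge

ROBOT

A 6-joint arm with a two-finger parallel gripper is mounted at the origin on the work surface. World frame = base frame: x ahead of the robot, y to its left, z up, the work surface at z = 0. Lengths are in m, angles in rad, forces in N, time in s.
With the tool pointing down it reaches from about 0.35 to 0.975 m from the base axis. Payload 4.9 kg.
Tool frame: the origin (TCP) lies at the very end of the fingers, on their centre line; the grasp point (between the pads) lies 19 mm behind it; z points along the fingers, y is the direction in which the jaws open and shut (so a half turn about z gives the same grasp; the last joint's range is limited). The gripper opens to 85 mm and grips with 20 to 120 N. Pads are 22 mm wide; open, the fingers measure 114 mm over their backs; the gripper's body (76 mm by 85 mm) begins 54 mm behind the grasp point. The pads swing forward as they close: fully open they stand 13 mm farther back than shut.
Start: joints at [-1.425, 0.053, 1.613, -0, 1.476, -0.119], TCP at [0.164, -0.603, 0.231] pointing down, gripper open.
Joint ranges: [-3.01, 3.01], [-1.01, 2.22], [0.06, 2.58], [-1.02, 4.17], [0.09, 2.62], [-3.14, 3.14]. Speed limits (rad/s): [2.57, 2.57, 3.14, 3.14, 3.14, 3.14].

INTERFACE

Orientations are given as a rotation vector (axis times angle).
In Python, from station import sensors, optics, ticket gives the robot as it stands.
- The arm moves only by the tool move_arm, never from a script. Its argument "plan" is text: rows parted by semicolons, each of 5 numbers parted by spaces: the shift along the tool's x, y, z in m, then the turn about the tool's z in rad, then the closure in counts, from 0 (fully open) to 255 (shut). In form: dx dy dz turn grip; .... A call has 1 to 12 rows; each row is the pose to reach, as a shift and turn from the pose measured when the call began, along the tool's axes at that moment; what a row does not reach only later rows make up. A row lasts 1/8 s, in which the tool goes at most 62.5 mm and 10.7 degrees, less where a joint would pass 70% of its speed; a pose out of reach is approached as far as the arm can. A call with a gripper value outside its range is refused whole. The fingers move at their own pace and stop on an object; "force" is the grip in N (left out, the last holds). Time passes only in rows, so rows that repeat a pose let the fingers close. It gives the time, the measured TCP pose, the force and the opening at its end, in the units of the state.
- sensors.get_obs(): the state, without advancing time (a new reading comes with each control period).
- optics.get_image(name): name is "side" or "top"; returns (picture, depth): 420x560x3 uint8, blue, green, red; 420x560 float32, m along the optical axis (not along the pixel's ray), 0 where there is no reading.
- optics.camera_model(name): a dict with "K" (3x3 intrinsics, pixels), "extrinsics" (4x4, takes a point from camera to world coordinates). Camera axes: x right, y down, z forward; pixel columns grow to the right and rows downward; lengths in m; the calibration is good to about 2 mm. A picture is of the moment at which its call begins. camera_model takes no time and is no camera call.
- ticket.finish_job(): hands the job in, once; it reports no verdict.
The state is a dict: "t": time; "q": joint angles; "dq": joint speeds; "effort": joint torques, N m; "tool_pos": TCP position; "tool_rot": TCP orientation; "contact_force": force on the tool from outside, world axes, zero at the start; "wrist_torque": the same for the moment, N m; "opening": finger opening in m.
Only numpy, scipy, OpenCV 4.12 (cv2) and the standard library are available. Lean on these libraries where they do the work, as an engineer would, in place of code of your own. Each camera call takes 0.05 s, during which the arm holds its last target. There are 200 camera calls.

TASK

The whetstone has been left standing on end on the sharpening bridge. Without gripping or lifting it, tip it over with your fingers towards the bridge's open end and let it down gently, so that it comes to lie lengthwise along the plank on its brown face with the white face up; do not let it drop. Then push its end with your fingertips until its foot is right up against the black stop, and leave the bottle, the green block and the chisel alone.

Things in the scene. Friction and masses are not known exactly. Their poses are not given: they have to be found in the camera images.
- bridge: Fixed sharpening bridge, a wooden plank on two feet. Origin on the table 75 mm from the plank's open end; x points along the plank from the black stop towards the open end, y across it, z up. The plank's flat top is 45 mm above the table, 90 mm wide (y -45 to +45 mm), the plank 22 mm thick.
- stop_face (a point): Foot of the face of the black stop, middle of its width, on the plank's top (bridge frame -75, 0, 45 mm); axes as the bridge's. The stop is a bar across the plank, 14 mm high above the plank's top, 80 mm wide; it reaches 28 mm back from its face.
- bed_end (a point): Middle of the plank's open end, on its top (bridge frame 75, 0, 45 mm), 150 mm from the stop's face; axes as the bridge's. Between stop and open end the plank is bare; beyond the open end, and under its last 30 mm, there is free space down to the table.
- stone: Loose rigid whetstone, 28 x 64 x 180 mm, 0.5 to 0.85 kg, standing on end on the plank, 0 to 16 mm clear of the stop. Origin at the centre of its foot (28 x 64 mm end); z along its length from the foot to the other end, y along its width, x through its thickness: brown face at x = +14 mm, towards the bridge's open end; white face at x = -14 mm, towards the stop.
- stone_heel (a point): Middle of the foot's edge on the brown face (stone frame 14, 0, 0 mm): the edge about which the stone tips; it stays down on the plank. The stone overbalances at a lean of about 9 degrees.
- stone_top_edge (a point): Middle of the upper end's edge on the brown face (stone frame 14, 0, 180 mm). When the stone lies down this end overhangs the plank's open end, by 30 mm once the foot is against the stop.
- bottle: Bystander: pale squeeze bottle with a blue cap standing on the table, 60 mm across and 150 mm tall, origin at the centre of its underside. Leave alone.
- block: Bystander: green truing block, 70 x 35 x 30 mm, lying on the table, origin at the centre of its underside. Leave alone.
- chisel: Bystander: chisel lying on the table, round wooden handle 100 mm long and 30 mm thick centred on its origin, steel blade running on to x = +155 mm; origin at the middle of the handle, at table height. Leave alone.
Things that resemble listed ones, but are neither listed nor needed, are in the scene too. Leave any blue or purple look-alike of the stone alone. Leave any purple look-alike of the bridge alone.

How it is judged:
By the outcome, as a careful person would: the job done as asked, in the order asked, and still so for the second after the job is handed in, with the robot touching nothing.
It also fails if it takes over 64 s, if anything falls off the work surface, if the arm or the gripper's body presses on something with over 40 N, if the wrist force passes 120 N, or if a joint passes its speed limit or range.

## Working session

There is one attempt and no reset: what is moved stays moved. The work goes in short steps, Python scripts to look and compute and a tool call to move; the robot and the scene stay as the last step left them, time stands still between calls to the robot, and variables do not carry over. Pictures are saved under pics/ and viewed, about 8 in all and at most 12, crops included, and the job is handed in when it is done.

Besides the shell and the picture viewer there is one more tool, called by a JSON object that holds its "fn" and its "kwargs", one argument or row to a line. move_arm: Moves the arm, as the interface text tells. Its arguments: {"type":"object","properties":{"plan":{"type":"string"},"force":{"type":"number"}},"required":["plan"]}

```bash
mkdir -p pics; cat > h.py <<'E'
import numpy as np, cv2
from station import sensors, optics, ticket
from scipy.spatial.transform import Rotation as R
def cam(n):
    im,d=optics.get_image(n); m=optics.camera_model(n); K=np.array(m["K"]);T=np.array(m["extrinsics"])
    v,u=np.mgrid[:420,:560]
    P=np.stack([(u-K[0,2])/K[0,0]*d,(v-K[1,2])/K[1,1]*d,d],-1)@T[:3,:3].T+T[:3,3]
    return im,d,P
E
python3 - <<'E'
from h import *
for n in("side","top"):
    im,d,P=cam(n); cv2.imwrite(f"pics/{n}0.png",im); np.savez(f"{n}0.npz",im=im,P=P,d=d)
    m=optics.camera_model(n);print(n,np.round(m["K"],1).tolist(),np.round(m["extrinsics"],3).tolist())
print(sensors.get_obs())
E
```

```text
side [[491.7, 0.0, 289.2], [0.0, 491.7, 197.9], [0.0, 0.0, 1.0]] [[-0.996, -0.066, 0.067, 0.494], [-0.093, 0.75, -0.655, 0.867], [-0.007, -0.658, -0.753, 1.021], [0.0, 0.0, 0.0, 1.0]]
top [[431.7, 0.0, 284.8], [0.0, 431.7, 205.0], [0.0, 0.0, 1.0]] [[0.006, -0.991, 0.136, 0.461], [-1.0, -0.004, 0.02, 0.113], [-0.019, -0.136, -0.991, 0.989], [0.0, 0.0, 0.0, 1.0]]
{'t': 0.1, 'q': array([-1.42498565e+00,  5.32815176e-02,  1.61415191e+00,  7.16947002e-06,
        1.47597231e+00, -1.18980474e-01]), 'dq': array([-0.00085058, -0.00058582, -0.00291825, -0.00089872, -0.0016387 ,
       -0.0009822 ]), 'effort': array([-3.54149570e-04, -3.94904780e+01, -3.71364462e+01, -1.31088354e-04,
        3.89857640e-03,  1.82635910e-05]), 'tool_pos': array([ 0.16350046, -0.60266177,  0.23019458]), 'tool_rot': array([-3.11230200e+00, -4.14478508e-01,  2.69801136e-05]), 'contact_force': array([-0.03323622, -0.34564289, -0.57817453]), 'wrist_torque': array([0.00113335, 0.00486064, 0.03110338]), 'opening': 0.08520969127306474}
```

View pics/side0.png

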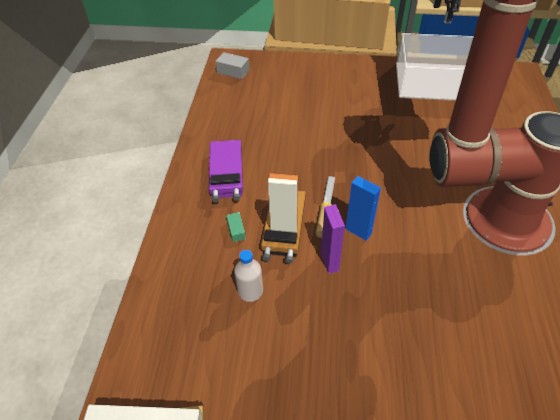

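View pics/top0.png

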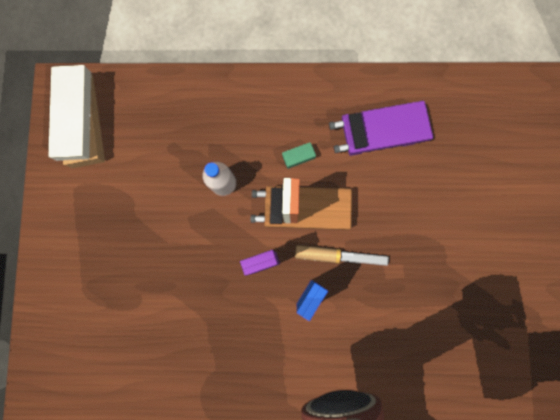

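The side view shows the white face towards the camera, with the black stop at (280,237). In the top view the stone stands at (290,197) and the open end points right, towards world -y. Next I'll measure both.

```bash
python3 - <<'E'
from h import *
f=np.load("top0.npz");im,P,d=f["im"],f["P"],f["d"]
v,u=np.mgrid[:420,:560]; z=P[...,2]
def rep(n,m):
    q=P[m][:, :]; r=cv2.minAreaRect((q[:,:2]*1000).astype(np.float32))
    print(n,m.sum(),"z",np.round(np.median(q[:,2]),4),"rect",np.round(r[0],1),np.round(r[1],1),round(r[2],1),np.round(cv2.boxPoints(r),0).tolist())
roi=(u>255)&(u<360)&(v>170)&(v<235)
rep("stonetop",roi&(z>.215)&(z<.235))
rep("plank",roi&(abs(z-.045)<.006))
hsv=cv2.cvtColor(im,cv2.COLOR_BGR2HSV)
rep("stop",roi&(abs(z-.059)<.006)&(hsv[...,2]<60))
rep("block",(u>275)&(u<325)&(v>138)&(v<172)&(z>.022))
rep("bottle",(u>195)&(u<245)&(v>155)&(v<200)&(z>.03))
rep("chisel",(u>290)&(u<395)&(v>240)&(v<270)&(z>.012))
rep("purple",(u>235)&(u<280)&(v>245)&(v<278)&(z>.03)); rep("blue",(u>290)&(u<330)&(v>278)&(v<323)&(z>.03))
rep("purplebr",(u>325)&(u<440)&(v>95)&(v<160)&(z>.03))
f=np.load("side0.npz");im,P=f["im"],f["P"];z=P[...,2]
roi=(u>255)&(u<310)&(v>165)&(v<255)
w=roi&(im.min(2)>110)&(z>.06)
q=P[w];n=np.linalg.svd(q-q.mean(0),full_matrices=0)[2];print("white",w.sum(),q.mean(0),n[2],n[0],q[:,2].min(),q[:,2].max())
rep("white",w)
rep("plankside",roi&(abs(z-.045)<.004))
hsv=cv2.cvtColor(im,cv2.COLOR_BGR2HSV)
rep("stopside",roi&(abs(z-.059)<.004)&(hsv[...,2]<60))
T=np.array(sensors.get_obs()["tool_rot"]);print(R.from_rotvec(T).as_matrix().round(3))
E
```

```text
stonetop 563 z 0.2251 rect [582.5 119. ] [28. 64.] 88.4 [[550.0, 106.0], [614.0, 104.0], [615.0, 132.0], [551.0, 134.0]]
plank 2509 z 0.0451 rect [586.1  92.8] [210.   90.3] 88.4 [[538.0, -11.0], [628.0, -13.0], [634.0, 197.0], [544.0, 199.0]]
stop 252 z 0.0593 rect [590.4 150.1] [72.9 19.7] 0.5 [[554.0, 160.0], [554.0, 140.0], [627.0, 141.0], [627.0, 160.0]]
block 477 z 0.0299 rect [599.6  91.4] [269.9  72.8] 6.1 [[461.0, 113.0], [469.0, 41.0], [738.0, 70.0], [730.0, 142.0]]
bottle 767 z 0.1041 rect [556.6 214.9] [272.3  58.6] 34.8 [[428.0, 161.0], [461.0, 113.0], [685.0, 268.0], [652.0, 317.0]]
chisel 987 z 0.0238 rect [481.8   8.8] [208.7  40.8] 89.9 [[461.0, -95.0], [502.0, -96.0], [502.0, 113.0], [461.0, 113.0]]
purple 584 z 0.18 rect [467.2 163.7] [33.8 95.9] 13.0 [[440.0, 207.0], [461.0, 113.0], [494.0, 121.0], [473.0, 214.0]]
blue 691 z 0.18 rect [409.3  99.9] [85.3 65.6] 51.9 [[357.0, 87.0], [409.0, 46.0], [461.0, 113.0], [410.0, 154.0]]
purplebr 3556 z 0.0452 rect [685.4   3.4] [181.7 464.6] 42.5 [[461.0, 113.0], [775.0, -229.0], [909.0, -106.0], [595.0, 236.0]]
white 1372 [0.58411058 0.13265544 0.15532161] [-0.96952679 -0.24109164  0.04350433] [ 0.04683439 -0.35670496 -0.9330424 ] 0.060034073068411464 1.0206385453565048
white 1372 z 0.1567 rect [556.  491.8] [ 64.6 758.3] 4.5 [[494.0, 867.0], [553.0, 111.0], [618.0, 116.0], [559.0, 872.0]]
plankside 565 z 0.045 rect [588.2  93.6] [215.9  89.8] 88.3 [[540.0, -13.0], [630.0, -16.0], [636.0, 200.0], [546.0, 203.0]]
stopside 253 z 0.0592 rect [591.2 153. ] [25.7 76.9] 89.3 [[553.0, 141.0], [629.0, 140.0], [630.0, 165.0], [553.0, 166.0]]
[[ 0.965  0.262 -0.   ]
 [ 0.262 -0.965  0.002]
 [ 0.    -0.002 -1.   ]]
```

{"fn": "move_arm", "kwargs": {
  "plan": "0 0 -0.06 0 105; 0 0 -0.1 0.1 105; 0.05 -0.05 -0.1 0.2 105; 0.1 -0.1 -0.1 0.293 105; 0.15 -0.148 -0.1 0.293 105; 0.2 -0.197 -0.1 0.293 105; 0.25 -0.247 -0.1 0.293 105; 0.3 -0.297 -0.1 0.293 105; 0.35 -0.346 -0.1 0.293 105; 0.4 -0.396 -0.1 0.293 105; 0.45 -0.445 -0.1 0.293 105; 0.5 -0.495 -0.1 0.293 105",
  "force": 20
}}

```text
t: 1.6
tool_pos: [0.4777, -0.0602, 0.3308]
tool_rot: [-3.14, 0.044, 0.0]
contact_force: [1.4, -1.8, 0.6]
opening: 0.0501
```

{"fn": "move_arm", "kwargs": {
  "plan": "0.025 -0.045 0 0 105; 0.05 -0.09 0 0 105; 0.075 -0.135 0 0 105; 0.1 -0.182 0 0 105; 0.1 -0.182 0 0 105; 0.1 -0.182 0 0 105; 0.1 -0.182 0 0 105"
}}

```text
t: 2.48
tool_pos: [0.5825, 0.1179, 0.3312]
tool_rot: [-3.14, 0.046, 0.0]
contact_force: [0.2, -0.3, 0.6]
opening: 0.0502
```

```bash
python3 - <<'E'
from h import *
o=sensors.get_obs();print(o["tool_pos"],o["tool_rot"],o["contact_force"],o["opening"])
im,d,P=cam("side");z=P[...,2]
cv2.imwrite("pics/s1.png",cv2.resize(im[60:280,180:400],None,fx=2.7,fy=2.7))
# low fingers: points just around tip
m=(d>0)&(abs(P[...,0]-o["tool_pos"][0])<.06)&(abs(P[...,1]-o["tool_pos"][1])<.08)&(z>.24)&(z<.45)
print(m.sum(),np.percentile(z[m],[0,1,5]))
E
```

```text
[0.58245423 0.1178894  0.33118038] [-3.13984960e+00  4.62302744e-02  1.31560108e-04] [ 0.23897896 -0.32180938  0.62633145] 0.050217186096176585
781 [0.33326194 0.33831917 0.34697839]
```

View pics/s1.png

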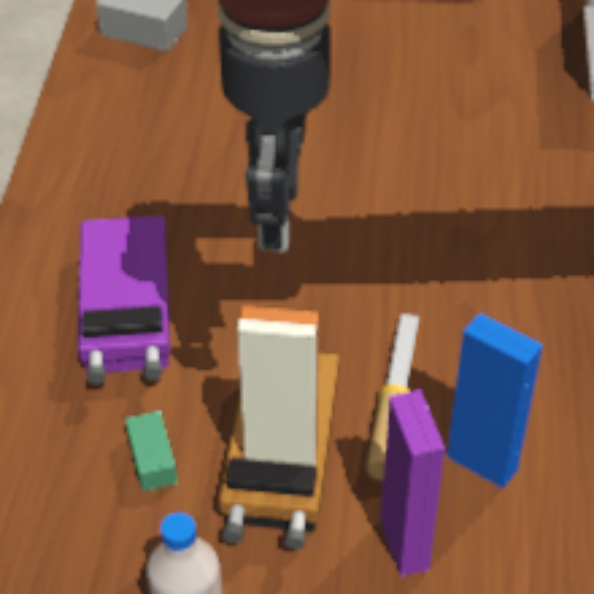

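The crop shows the fingers at (272,235), straddling the line above the stone at (280,315), so I can descend.

{"fn": "move_arm", "kwargs": {
  "plan": "0 -0.001 0.04 0 105; 0 -0.001 0.08 0 105; 0 -0.001 0.105 0 105; 0 -0.001 0.12 0 105; 0 -0.001 0.128 0 105; 0 -0.001 0.128 0 105"
}}

```text
t: 3.28
tool_pos: [0.5827, 0.1188, 0.2037]
tool_rot: [-3.14, 0.047, -0.001]
contact_force: [-0.4, 0.3, 0.9]
opening: 0.0503
```

{"fn": "move_arm", "kwargs": {
  "plan": "0 0.002 0 0 118; 0 0.004 0 0 118; 0 0.006 0 0 118; 0 0.008 0 0 118; 0 0.01 0 0 118; 0 0.012 0 0 118; 0 0.014 0 0 118; 0 0.016 0 0 118; 0 0.016 0 0 118"
}}

```text
t: 4.4
tool_pos: [0.5822, 0.1026, 0.2036]
tool_rot: [-3.14, 0.047, -0.001]
contact_force: [0.3, 0.7, 0.1]
opening: 0.0458
```

```bash
cat >> h.py <<'E'
def stone(tag=None):
    o=sensors.get_obs();t=o["tool_pos"]
    im,d,P=cam("side")
    if tag: cv2.imwrite(f"pics/{tag}.png",cv2.resize(im[60:280,180:400],None,fx=2.7,fy=2.7))
    b,g,r=[im[...,i].astype(int) for i in range(3)]
    m=(d>0)&(im.min(2)>90)&(abs(r-b)<60)&(r>=b)&(abs(P[...,0]-.583)<.04)&(P[...,1]<.16)&(P[...,1]>-.12)&(P[...,2]>.055)&(P[...,2]<.26)
    k=(P[...,2]>t[2]-.01)&(abs(P[...,0]-t[0])<.06)&(abs(P[...,1]-t[1])<.05)
    m&=~k
    q=P[m];c=np.median(q,0);n=np.linalg.svd(q[::1]-c,full_matrices=0)[2][2];n*=np.sign(n[2]) 
    for _ in range(3):
        e=abs((q-c)@n);s=q[e<.004];c=s.mean(0);n=np.linalg.svd(s-c,full_matrices=0)[2][2]
    n*=np.sign(n[1]) if abs(n[1])>abs(n[2]) else np.sign(n[2])
    lean=np.degrees(np.arctan2(n[2],n[1]))
    # foot white edge: plane; heel on plank z=.045: white plane offset 28mm
    h=c-n*.028; # point on brown plane
    ax=np.array([0,-np.sin(np.radians(lean)),np.cos(np.radians(lean))]); heel=h-ax*(h[2]-.045)/max(ax[2],.05)
    print("t",round(o["t"],2),"tcp",t.round(4),"F",o["contact_force"].round(1),"open",round(o["opening"],4),"white px",m.sum(),"lean",lean.round(1),"yaw",np.degrees(np.arctan2(n[0],n[1])).round(1),"heel y",heel[1].round(4),"zmax",s[:,2].max().round(3),"y",s[:,1].min().round(3),s[:,1].max().round(3))
E
python3 -c "
from h import *
stone('s2')"
```

```text
t 4.4 tcp [0.5822 0.1026 0.2036] F [0.3 0.7 0.1] open 0.0458 white px 1064 lean 2.3 yaw 1.6 heel y 0.1034 zmax 0.193 y 0.122 0.134
```

View pics/s2.png

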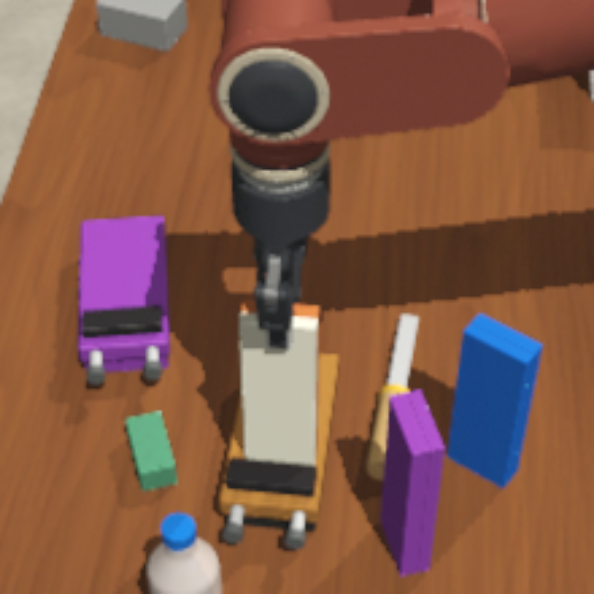

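The finger at (280,330) is pushing the white face and the lean is 2.3°, with the heel not sliding. I'll push on to just past balance with a narrower catch gap.

{"fn": "move_arm", "kwargs": {
  "plan": "0 0.001 0 0 135; 0 0.003 0 0 135; 0 0.005 0 0 135; 0 0.007 0 0 135; 0 0.009 0 0 135; 0 0.011 0 0 135; 0 0.013 0 0 135; 0 0.015 0 0 135; 0 0.0165 0 0 135; 0 0.018 0 0 135; 0 0.018 0 0 135; 0 0.018 0 0 135"
}}

```text
t: 5.95
tool_pos: [0.5817, 0.0847, 0.2036]
tool_rot: [-3.14, 0.047, -0.001]
contact_force: [-0.2, -0.7, 0.7]
opening: 0.0405
```

```bash
python3 -c "
from h import *
stone()"
```

```text
t 5.95 tcp [0.5817 0.0847 0.2036] F [-0.2 -0.7  0.7] open 0.0405 white px 1277 lean 12.8 yaw 1.8 heel y 0.1038 zmax 0.193 y 0.095 0.133
```

The stone is past balance at 12.8° and resting on the brown-side finger. I'll open the jaws while holding that finger in place.

{"fn": "move_arm", "kwargs": {
  "plan": "0 -0.0014 0.0005 0 125; 0 -0.003 0.001 0 115; 0 -0.0047 0.002 0 105; 0 -0.0064 0.0025 0 95; 0 -0.008 0.003 0 85; 0 -0.0097 0.004 0 75; 0 -0.0114 0.005 0 65; 0 -0.013 0.0055 0 55; 0 -0.0147 0.006 0 45; 0 -0.0164 0.007 0 35; 0 -0.0173 0.007 0 30; 0 -0.0173 0.007 0 30"
}}

```text
t: 7.5
tool_pos: [0.5822, 0.1022, 0.1966]
tool_rot: [-3.14, 0.047, -0.001]
contact_force: [0.4, -0.6, -0.0]
opening: 0.0753
```

```bash
python3 -c "
from h import *
stone()"
```

```text
t 7.5 tcp [0.5822 0.1022 0.1966] F [ 0.4 -0.6 -0. ] open 0.0753 white px 1108 lean 12.6 yaw 1.9 heel y 0.1035 zmax 0.187 y 0.098 0.133
```

{"fn": "move_arm", "kwargs": {
  "plan": "0 0.0043 0.001 0 30; 0 0.0088 0.0022 0 30; 0 0.0134 0.0035 0 30; 0 0.0179 0.005 0 30; 0 0.0223 0.0065 0 30; 0 0.0267 0.0082 0 30; 0 0.0311 0.01 0 30; 0 0.0354 0.0119 0 30; 0 0.0397 0.0139 0 30; 0 0.0438 0.016 0 30; 0 0.048 0.0182 0 30; 0 0.0507 0.0198 0 30"
}}

```text
t: 9.05
tool_pos: [0.5806, 0.0511, 0.1765]
tool_rot: [-3.14, 0.047, -0.001]
contact_force: [0.4, -1.0, -0.6]
opening: 0.0754
```

```bash
python3 -c "
from h import *
stone('s3')"
```

```text
t 9.05 tcp [0.5806 0.0511 0.1765] F [ 0.4 -1.  -0.6] open 0.0754 white px 1236 lean 30.4 yaw 1.1 heel y 0.1039 zmax 0.166 y 0.062 0.129
```

View pics/s3.png

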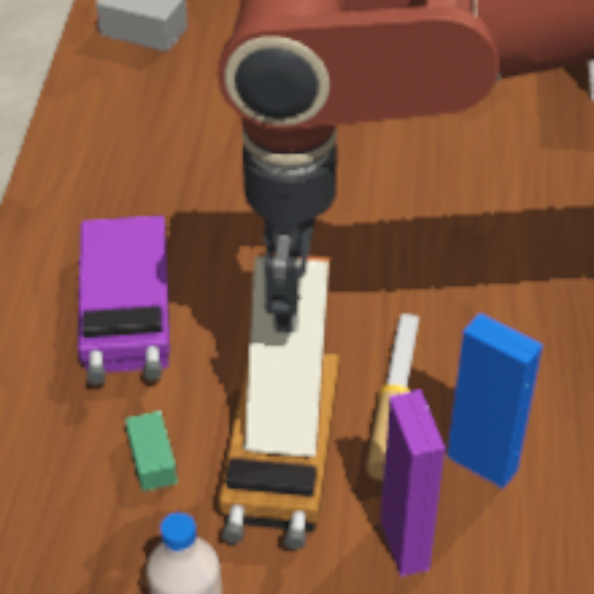

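The picture shows the white face leaning away at about 30° with the heel unmoved, held by the brown-side finger. To bring the other finger off the stone, I'll turn the tool about the supporting finger. First I'll check joint 6.

```bash
python3 -c "
from h import *
print(sensors.get_obs()['q'].round(3))"
```

```text
[-4.100e-02 -7.000e-03  1.767e+00  1.000e-03  1.382e+00  1.560e+00]
```

{"fn": "move_arm", "kwargs": {
  "plan": "-0.0035 0.001 0 -0.0785 30; -0.007 0.0022 0 -0.157 30; -0.0105 0.0037 0 -0.2355 30; -0.0139 0.0053 0 -0.314 30; -0.0172 0.0071 0 -0.3925 30; -0.0204 0.0091 0 -0.471 30; -0.0235 0.0113 0 -0.55 30; -0.0265 0.0137 0 -0.628 30; -0.0292 0.0162 0 -0.7065 30; -0.0318 0.0188 0 -0.785 30; -0.0318 0.0188 0 -0.785 30"
}}

```text
t: 10.48
tool_pos: [0.5484, 0.0329, 0.1766]
tool_rot: [-2.921, -1.155, -0.002]
contact_force: [0.8, -1.6, -0.5]
opening: 0.076
```

```bash
python3 -c "
from h import *
stone('s4')"
```

```text
t 10.47 tcp [0.5484 0.0329 0.1766] F [ 0.8 -1.6 -0.5] open 0.076 white px 1265 lean 30.6 yaw 5.4 heel y 0.1033 zmax 0.193 y 0.047 0.13
```

View pics/s4.png

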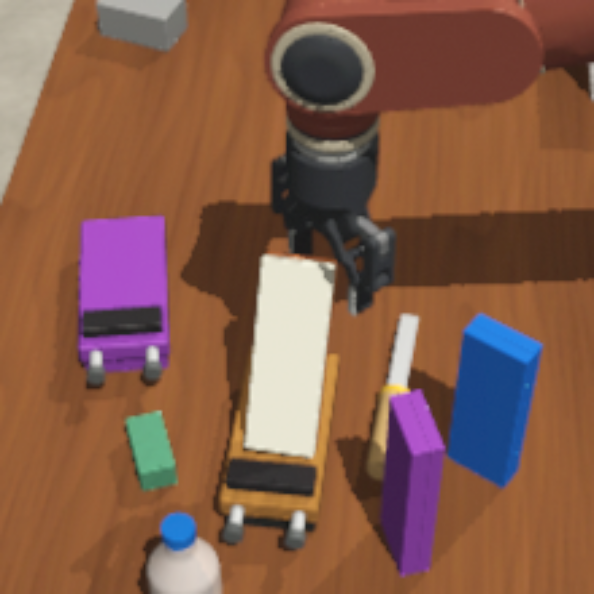

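The picture shows the lower finger now clear of the stone's side at (360,300). The stone is still held at 30.6° but has yawed about 4°, which the two-finger contact should square up. I'll finish the turn.

{"fn": "move_arm", "kwargs": {
  "plan": "-0.0036 0.0003 0 -0.0785 30; -0.0073 0.0008 0 -0.157 30; -0.0107 0.0015 0 -0.2355 30; -0.0141 0.0023 0 -0.314 30; -0.0172 0.0035 0 -0.3925 30; -0.0203 0.0048 0 -0.471 30; -0.0231 0.0063 0 -0.55 30; -0.0258 0.008 0 -0.628 30; -0.0282 0.0099 0 -0.7065 30; -0.0305 0.0119 0 -0.785 30; -0.0305 0.0119 0 -0.785 30"
}}

```text
t: 11.9
tool_pos: [0.5348, 0.0032, 0.1771]
tool_rot: [2.259, 2.182, 0.003]
contact_force: [1.1, -2.3, 1.9]
opening: 0.075
```

```bash
python3 -c "
from h import *
stone()"
```

```text
t 11.9 tcp [0.5348 0.0032 0.1771] F [ 1.1 -2.3  1.9] open 0.075 white px 1553 lean 30.3 yaw 9.7 heel y 0.1036 zmax 0.218 y 0.03 0.131
```

{"fn": "move_arm", "kwargs": {
  "plan": "0 0.002 0 0 30; 0 0.004 0 0 30; 0 0.006 0 0 30; 0 0.008 0 0 30; 0 0.01 0 0 30; 0 0.012 0 0 30; 0 0.014 0 0 30; 0 0.014 0 0 30"
}}

```text
t: 12.95
tool_pos: [0.5488, 0.0028, 0.177]
tool_rot: [2.259, 2.182, 0.003]
contact_force: [-0.1, -0.8, 0.2]
opening: 0.0753
```

```bash
python3 -c "
from h import *
stone('s5')
im,d,P=cam('top');cv2.imwrite('pics/t5.png',cv2.resize(im[130:290,220:420],None,fx=2.7,fy=2.7))
a=cv2.imread('pics/s5.png');b=cv2.imread('pics/t5.png');c=np.zeros((594,800,3),np.uint8);s=cv2.resize(a,(400,400));c[:400,:400]=s;c[:320,400:]=cv2.resize(b,(400,320));cv2.imwrite('pics/c5.png',c[:400])"
```

```text
t 12.95 tcp [0.5488 0.0028 0.177 ] F [-0.1 -0.8  0.2] open 0.0753 white px 1522 lean 30.1 yaw 3.7 heel y 0.1023 zmax 0.217 y 0.034 0.129
```

View pics/c5.png

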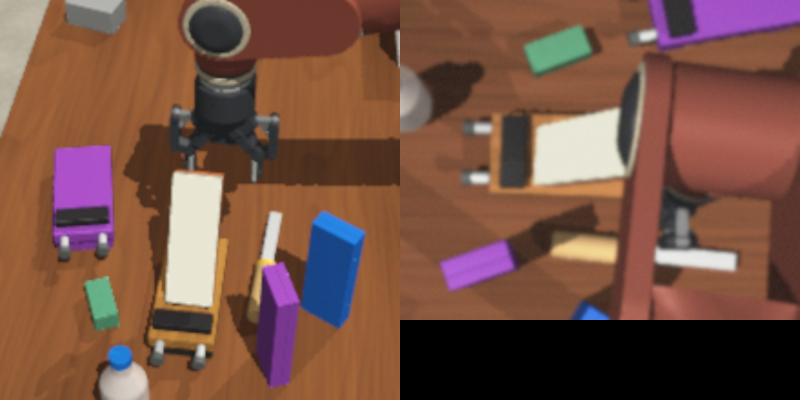

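Left half: one finger is behind the stone's end at (190,165) and the other is free outside at (255,170). Yaw is back to 3.7°. I'll bring the free finger in front of the end too, keeping the supporting one in place.

{"fn": "move_arm", "kwargs": {
  "plan": "0 0.002 -0.0004 0 44; 0 0.0046 -0.0008 0 58; 0 0.0072 -0.0012 0 72; 0 0.0098 -0.0016 0 86; 0 0.0124 -0.002 0 100; 0 0.015 -0.0025 0 115; 0 0.0176 -0.003 0 129; 0 0.0202 -0.0035 0 143; 0 0.0228 -0.004 0 157; 0 0.0254 -0.0045 0 171; 0 0.028 -0.005 0 186; 0 0.0305 -0.005 0 200"
}}

```text
t: 14.55
tool_pos: [0.5792, 0.0018, 0.1818]
tool_rot: [2.26, 2.182, 0.003]
contact_force: [-1.1, -1.4, 0.2]
opening: 0.0184
```

```bash
python3 -c "
from h import *
stone()"
```

```text
t 14.55 tcp [0.5792 0.0018 0.1818] F [-1.1 -1.4  0.2] open 0.0184 white px 1529 lean 29.9 yaw 3.3 heel y 0.102 zmax 0.196 y 0.052 0.127
```

{"fn": "move_arm", "kwargs": {
  "plan": "-0.0054 0 0.0032 0 200; -0.0107 0 0.0067 0 200; -0.0158 0 0.0103 0 200; -0.0208 0 0.014 0 200; -0.0257 0 0.018 0 200; -0.0304 0 0.0221 0 200; -0.035 0 0.0264 0 200; -0.0395 0 0.0308 0 200; -0.0438 0 0.0354 0 200; -0.0479 0 0.0402 0 200; -0.0518 0 0.0451 0 200; -0.0518 0 0.0451 0 200"
}}

```text
t: 16.1
tool_pos: [0.5774, -0.0503, 0.1361]
tool_rot: [2.26, 2.182, 0.002]
contact_force: [0.1, -2.3, -1.4]
opening: 0.0184
```

```bash
python3 -c "
from h import *
stone()"
```

```text
t 16.1 tcp [ 0.5774 -0.0503  0.1361] F [ 0.1 -2.3 -1.4] open 0.0184 white px 1564 lean 52.4 yaw 2.9 heel y 0.1028 zmax 0.165 y -0.0 0.122
```

{"fn": "move_arm", "kwargs": {
  "plan": "-0.0017 0 0.0025 0 200; -0.0036 0 0.005 0 200; -0.0054 0 0.0076 0 200; -0.0072 0 0.0102 0 200; -0.0089 0 0.0128 0 200; -0.0106 0 0.0154 0 200; -0.0123 0 0.0181 0 200; -0.0138 0 0.0208 0 200; -0.0154 0 0.0236 0 200; -0.0169 0 0.0263 0 200; -0.0183 0 0.0291 0 200; -0.0183 0 0.0291 0 200"
}}

```text
t: 17.65
tool_pos: [0.5769, -0.0685, 0.107]
tool_rot: [2.26, 2.182, 0.002]
contact_force: [0.3, -2.3, -2.0]
opening: 0.0182
```

```bash
python3 -c "
from h import *
stone()"
```

```text
t 17.65 tcp [ 0.5769 -0.0685  0.107 ] F [ 0.3 -2.3 -2. ] open 0.0182 white px 1496 lean 63.3 yaw 1.5 heel y 0.1025 zmax 0.14 y -0.018 0.116
```

{"fn": "move_arm", "kwargs": {
  "plan": "-0.0012 0 0.0028 0 200; -0.0024 0 0.0057 0 200; -0.0035 0 0.0085 0 200; -0.0045 0 0.0114 0 200; -0.0055 0 0.0143 0 200; -0.0064 0 0.0172 0 200; -0.0073 0 0.0202 0 200; -0.008 0 0.0231 0 200; -0.008 0 0.0231 0 200"
}}

```text
t: 18.82
tool_pos: [0.5764, -0.0762, 0.0837]
tool_rot: [-2.26, -2.181, -0.002]
contact_force: [-0.7, -1.9, -2.4]
opening: 0.0187
```

```bash
python3 -c "
from h import *
stone()"
```

```text
t 18.82 tcp [ 0.5764 -0.0762  0.0837] F [-0.7 -1.9 -2.4] open 0.0187 white px 1408 lean 71.4 yaw 2.4 heel y 0.1046 zmax 0.122 y -0.026 0.114
```

{"fn": "move_arm", "kwargs": {
  "plan": "-0.0004 0 0.0024 0 200; -0.0007 0 0.0048 0 200; -0.001 0 0.007 0 200; -0.0012 0 0.0093 0 200; -0.0015 0 0.0116 0 200; -0.0017 0 0.0139 0 200; -0.0018 0 0.0162 0 200; -0.0019 0 0.0185 0 200; -0.0019 0 0.0185 0 200"
}}

```text
t: 20.0
tool_pos: [0.5766, -0.0781, 0.0654]
tool_rot: [-2.26, -2.182, -0.002]
contact_force: [0.4, 0.2, 0.3]
opening: 0.0186
```

```bash
python3 -c "
from h import *
stone()"
```

```text
t 20.0 tcp [ 0.5766 -0.0781  0.0654] F [0.4 0.2 0.3] open 0.0186 white px 1127 lean 90.0 yaw -88.9 heel y 0.0568 zmax 0.078 y -0.028 0.117
```

The force has gone to zero and the stone is now flat: the end slipped off the fingertips somewhere between about 18° elevation and flat. I'll check where it lies.

```bash
cat > m.py <<'E'
from h import *
im,d,P=cam("side");z=P[...,2];b,g,r=[im[...,i].astype(int) for i in range(3)]
cv2.imwrite("pics/s6.png",cv2.resize(im[60:280,180:400],None,fx=2.7,fy=2.7))
m=(d>0)&(im.min(2)>90)&(abs(r-b)<60)&(r>=b)&(abs(P[...,0]-.583)<.06)&(P[...,1]<.17)&(P[...,1]>-.12)&(abs(z-.073)<.005)
q=P[m];R_=cv2.minAreaRect((q[:,:2]*1000).astype(np.float32));print(m.sum(),z[m].mean(),z[m].std(),cv2.boxPoints(R_).round(1).tolist())
print(np.linalg.lstsq(np.c_[q[:,:2],np.ones(len(q))],q[:,2],rcond=None)[0])
o=sensors.get_obs();print(o["t"],o["tool_pos"],o["contact_force"])
E
python3 m.py
```

```text
1308 0.07342180373120942 0.0019112895524040483 [[545.4000244140625, -69.5999984741211], [609.7000122070312, -71.9000015258789], [616.2000122070312, 113.80000305175781], [551.7999877929688, 116.0]]
[ 0.00055195 -0.00163671  0.07314867]
20.1 [ 0.57673204 -0.07795234  0.06568847] [ 0.03908578 -2.19684563 -1.20960682]
```

View pics/s6.png

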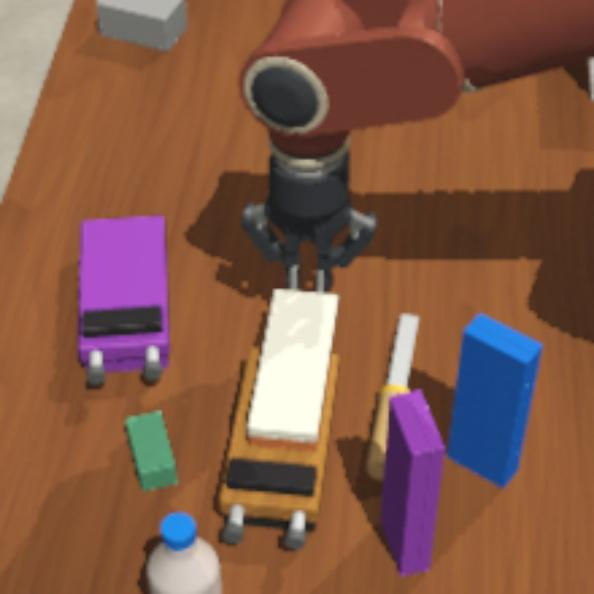

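The stone lies flat, white face up, end at (305,292), with its foot about 24 mm short of the stop. I'll back off, lower the fingertips and push the end.

{"fn": "move_arm", "kwargs": {
  "plan": "-0.003 0 0 0 200; -0.005 0 0.003 0 200; -0.005 0.001 0.012 0 200; -0.005 0.001 0.02 0 200; -0.002 0.001 0.02 0 200; 0.001 0.001 0.02 0 200; 0.004 0.001 0.02 0 200; 0.007 0.001 0.02 0 200; 0.01 0.001 0.02 0 200; 0.013 0.001 0.02 0 200; 0.016 0.001 0.02 0 200; 0.018 0.001 0.02 0 200"
}}

```text
t: 21.6
tool_pos: [0.5784, -0.0598, 0.0457]
tool_rot: [-2.26, -2.182, -0.003]
contact_force: [0.2, -3.1, -1.6]
opening: 0.0184
```

{"fn": "move_arm", "kwargs": {
  "plan": "0.001 0 0 0 200; 0.002 0 0 0 200; 0.003 0 0 0 200; 0.004 0 0 0 200; 0.004 0 0 0 200"
}}

```text
t: 22.22
tool_pos: [0.5785, -0.0556, 0.0458]
tool_rot: [-2.26, -2.182, -0.003]
contact_force: [0.1, -1.9, -1.5]
opening: 0.0182
```

```bash
python3 m.py
```

```text
1359 0.07342894510332242 0.0018772453819993506 [[546.2000122070312, -50.900001525878906], [610.5999755859375, -53.29999923706055], [617.5, 136.3000030517578], [553.0999755859375, 138.6999969482422]]
[-0.00178459 -0.00195117  0.07456694]
22.275 [ 0.57855862 -0.05560514  0.04578564] [-0.4657092  -1.65227078 -2.15500236]
```

Two or three mm remain, so I'll push in 0.5 mm steps until the force rises.

{"fn": "move_arm", "kwargs": {
  "plan": "0.0005 0 0 0 200; 0.001 0 0 0 200; 0.0015 0 0 0 200; 0.002 0 0 0 200; 0.002 0 0 0 200"
}}

```text
t: 22.9
tool_pos: [0.5787, -0.0542, 0.0458]
tool_rot: [2.26, 2.182, 0.003]
contact_force: [0.8, -5.5, -2.8]
opening: 0.0184
```

{"fn": "move_arm", "kwargs": {
  "plan": "0.0005 0 0 0 200; 0.001 0 0 0 200; 0.001 0 0 0 200"
}}

```text
t: 23.28
tool_pos: [0.579, -0.0541, 0.046]
tool_rot: [2.258, 2.181, 0.001]
contact_force: [0.2, -7.0, -2.3]
opening: 0.0181
```

{"fn": "move_arm", "kwargs": {
  "plan": "0.0005 0 0 0 200; 0.001 0 0 0 200; 0.001 0 0 0 200"
}}

```text
t: 23.65
tool_pos: [0.5792, -0.0541, 0.0461]
tool_rot: [2.257, 2.18, -0.001]
contact_force: [-0.0, -7.3, -2.5]
opening: 0.0184
```

{"fn": "move_arm", "kwargs": {
  "plan": "0.001 0 0 0 200; 0.002 0 0 0 200; 0.003 0 0 0 200; 0.003 0 0 0 200"
}}

```text
t: 24.15
tool_pos: [0.5797, -0.0541, 0.0467]
tool_rot: [2.252, 2.177, -0.006]
contact_force: [-0.5, -13.2, -2.1]
opening: 0.0185
```

{"fn": "move_arm", "kwargs": {
  "plan": "-0.003 0 0 0 200; -0.008 0 0 0 200; -0.02 0 0 0 200; -0.04 0 0 0 200; -0.06 0 -0.02 0 200; -0.07 0 -0.07 0 200; -0.07 0 -0.12 0 200; -0.07 0 -0.16 0 200; -0.07 0 -0.16 0 200; -0.07 0 -0.16 0 200"
}}

```text
t: 25.4
tool_pos: [0.5766, -0.1233, 0.2079]
tool_rot: [2.253, 2.176, -0.006]
contact_force: [0.1, -0.6, -1.1]
opening: 0.0184
```

```bash
python3 m.py; python3 - <<'E'
from h import *
im,d,P=cam("top");z=P[...,2]
cv2.imwrite("pics/t7.png",im)
v,u=np.mgrid[:420,:560];b,g,r=[im[...,i].astype(int) for i in range(3)]
for n,m in(("stone",(abs(z-.073)<.005)&(abs(P[...,0]-.583)<.06)&(im.min(2)>90)),("stop",(abs(z-.059)<.004)&(abs(P[...,0]-.583)<.06)&(im.max(2)<60)&(P[...,1]>.1)),("plank",(abs(z-.045)<.004)&(abs(P[...,0]-.583)<.06)&(P[...,1]>-.05))):
    q=P[m];print(n,m.sum(),q.min(0).round(4),q.max(0).round(4),cv2.boxPoints(cv2.minAreaRect((q[:,:2]*1000).astype(np.float32))).round(1).tolist())
E
```

```text
1354 0.07346326457035929 0.0018847161515586361 [[547.5, -45.900001525878906], [611.7999877929688, -47.70000076293945], [617.0999755859375, 137.89999389648438], [552.7999877929688, 139.8000030517578]]
[ 0.00496309 -0.00153204  0.07065333]
25.45 [ 0.57614649 -0.12298679  0.20661435] [-0.04263038  0.39348839 -0.06651487]
stone 2531 [ 0.5469 -0.0424  0.068 ] [0.6387 0.2896 0.0779] [[534.0, -39.599998474121094], [609.0999755859375, -47.099998474121094], [642.4000244140625, 287.3999938964844], [567.2999877929688, 294.8999938964844]]
stop 228 [0.5542 0.1384 0.0551] [0.6268 0.1602 0.0626] [[553.9000244140625, 142.6999969482422], [626.7999877929688, 138.10000610351562], [628.0999755859375, 159.3000030517578], [555.2000122070312, 163.89999389648438]]
plank 964 [ 0.5387 -0.0122  0.041 ] [0.6395 0.2961 0.049 ] [[535.7000122070312, -10.399999618530273], [627.5999755859375, -14.600000381469727], [641.5999755859375, 295.29998779296875], [549.7000122070312, 299.5]]
```

View pics/s6.png

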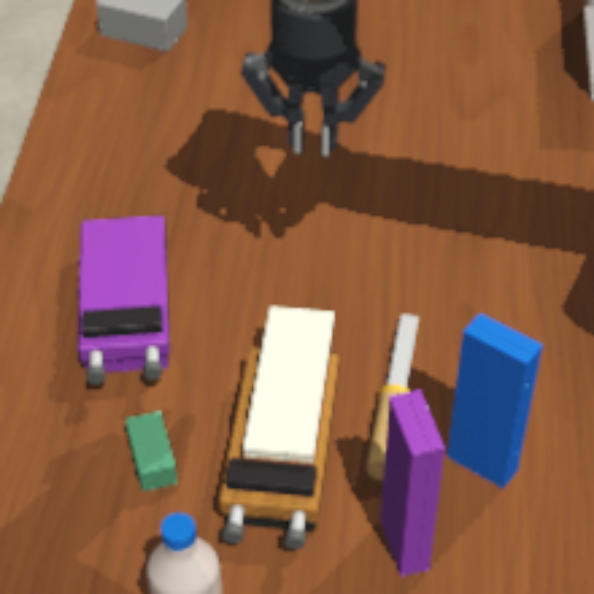

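The stone's foot at (280,455) meets the stop and its axis is parallel to the bridge (slope 0.0285 for both). The bystanders haven't moved and the fingers are clear, so I'll hand it in.

```bash
python3 -c "
from h import *
print(ticket.finish_job())"
```

```text
the job is handed in; nothing more can be done
None
```

The whetstone is lying lengthwise on the plank, brown face down and white face up, with its foot against the black stop. However, the last part of the lowering was not controlled, so the "do not let it drop" condition may not be met.

**Tipping:** I straddled the stone with open fingers and pushed it past balance. I caught it on the brown-side finger and turned the tool so both fingertips held its upper end. I never gripped or lifted it. The lowering was controlled, with the heel staying almost in place, down to about 18° above flat.

**What went wrong:** During the next lowering step the upper end slipped off the fingertips and the stone came down by itself. At that point the end was at most about 55 mm above the plank. The next picture showed it flat and undisturbed.

**Pushing home:** I then pushed the end about 25 mm with the fingertips. The stone stopped moving and the force rose to 13 N.

**Last checks:**
- **Seating:** the stone's axis is parallel to the bridge, and the foot meets the stop within the 2 mm camera accuracy.
- **Overhang:** about 30–34 mm past the open end, against the expected 30 mm.
- **Bystanders:** the bottle, green block, chisel and look-alikes look unmoved in the last side picture.
- **Robot:** the fingers were clear of everything when I handed in, at about 25.5 s.

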